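# Seat the amber check cell in the countertop clarity tester

## Robot

A 6-joint arm with a two-finger parallel gripper is mounted at the origin on a cart in front of the work surface, level with it; the furniture and walls round the work are solid. World frame = base frame: x ahead of the robot, y to its left, z up, the work surface at z = 0. Lengths are in m, angles in rad, forces in N, time in s.
With the tool pointing down it reaches from about 0.325 to 0.925 m from the base axis. Payload 3.1 kg.
Tool frame: the origin (TCP) lies on the centre line of the jaws, within the pads' length; the fingertips stand r.tip_reach ahead of it and the grasp point (between the pads) lies 6 mm ahead of it (r.tip_reach is the distance from the TCP to the fingertips, in m); z points along the fingers, x is the direction in which the jaws open and shut, and the axes are right-handed (so a half turn about z gives the same grasp; the last joint's range is limited). The gripper opens to 85 mm and grips with 20 to 120 N. Pads are 22 mm wide; open, the fingers measure 114 mm over their backs; the gripper's body (76 mm by 85 mm) begins 54 mm behind the grasp point. The pads swing forward as they close: fully open they stand 13 mm farther back than shut.
Start: joints at [-1.219, 0.217, 1.613, -0, 1.311, -0.112], TCP at [0.28, -0.559, 0.233] pointing down, gripper open.
Joint ranges: [-2.75, 2.75], [-0.78, 2.1], [0.31, 2.55], [-1.13, 4.27], [0.13, 2.63], [-2.58, 2.58]. Speed limits (rad/s): [2.79, 2.79, 3.14, 3.14, 3.14, 3.14].

## Interface

Orientations are given as [roll, pitch, yaw] about the fixed x, y, z axes, in that order (R = Rz(yaw) Ry(pitch) Rx(roll)).
In Python, from rig import r gives the robot as it stands. Calls block until the motion is done:
- r.goto(position, orientation): joint-space move of the TCP to a pose.
- r.move_straight(position, ori=None, rate=0.15, f_stop=None): straight line of the TCP; ori=None keeps the orientation; rate is the mean speed in m/s. With f_stop (N) it stops when the force on the tool has changed by that much, and returns True; else False.
- r.movej(angles): joint-space move.
- r.move_gripper(opening, effort=None): finger opening in m; effort is the grip in N (None keeps the last); returns when the fingers have stopped.
- r.pause(seconds).
- r.solve_ik(position, orientation): joint angles nearest the present ones, or None.
- r.snapshot(name): name is "scene" or "top" or "wrist"; returns the picture (480x640x3 uint8, blue, green, red); there is no depth.
- r.get_calibration(name): a dict with "fx", "fy", "cx", "cy" (pixels), "R" (3x3) and "t" (3): a world point X has camera coordinates R X + t. Camera axes: x right, y down, z forward; pixel columns grow to the right and rows downward; lengths in m; the calibration is good to about 2 mm. A picture is of the moment at which its call begins: read the wrist's pose just before it. get_calibration takes no time and is no camera call; for the wrist camera it gives the pose at the moment of the call.
A pose or a line that the arm cannot do raises r.MotionError and nothing moves.
- r.job_done(): hands the job in, once; it reports no verdict.
Readings, each from a call of its own:
- r.read_time(): time.
- r.read_joint_positions(): joint angles.
- r.read_joint_velocities(): joint speeds.
- r.read_joint_torque(): joint torques, N m.
- r.read_tool_pos(): TCP position.
- r.read_tool_rot(): TCP orientation.
- r.read_force(): force on the tool from outside, world axes, zero at the start.
- r.read_torque(): the same for the moment, N m.
- r.read_width(): finger opening in m.
Only numpy, scipy, OpenCV 4.12 (cv2) and the standard library are available. Lean on these libraries where they do the work, as an engineer would, in place of code of your own. Each camera call takes 0.05 s, during which the arm holds its last target.

## Task

Put the amber check cell into the square well of the clarity tester, turned so that its clear faces lie across the yellow light-path line (clear faces towards lamp and detector, frosted faces away from them), and press it down gently until it is felt to rest firmly on the bottom, then let go. The well's bottom is set to a different height each time and cannot be seen, so feel for it and do not push hard on the glass; do not tip the cell over, and leave the blue cell, the shaker and the loose cup where they stand.

Things in the scene. Friction and masses are not known exactly. Their poses are not given: they have to be found in the camera images.
- amber_cell: square sealed cell, 30x30 mm, 92 mm tall, about 70 to 140 g: solid amber glass block 66 mm high (the lowest 4 mm is a foot 27 mm square) with an orange square cap, 24x24 mm, on top, z 66 to 92 mm, to hold it by. Two opposite faces are clear and show the glass colour: they look along its own +y and -y (these two are alike); the other two faces (+x, -x) are frosted white. Origin: centre of the underside, z up. Stands loose on the worktop
- blue_cell: bystander; same shape as the amber cell but of blue glass with a blue cap
- tester: fixed countertop clarity tester, 106 mm deep (x), 174 mm wide (y); flat grey middle deck at z 64 mm, white end housings at +y and -y, 59 mm high; nothing stands above the deck. Origin: centre of the underside, on the well's axis. The light path runs along its own y: yellow line on the deck, yellow disc at the lamp end (+y), black disc at the detector end (-y)
- well_mouth (a point): centre of the well's mouth, at deck height, axes as the tester's. The well is 32 mm square, sides along x and y, rim chamfered 2 mm. A downward push on the cell beyond about 15 N is too much for the glass. Its bottom is a firm rubber-lined adjustable floor 36 to 58 mm below the deck, at a different height at every start, not reported and not visible
- leaf_spring (a point): steel leaf spring on the well's +x wall; this point is its middle. It bears on the cell from about 8 to 29 mm below the deck and pushes it against the -x wall with about 5 N: from there the cell does not fall by its own weight but slides down with some 2 to 6 N of push
- seat_pin (a joint): small sprung feeler pin that stands 3 mm proud of the well's floor: 0 = up, grows as the cell presses it (under 1 N), in m; about 0.003 when the cell rests on the floor
- mill: bystander; small shaker, 44 mm across, 90 mm tall, origin at the centre of its underside
- mug: bystander; loose clear glass cup with handle, front left, 103x136x88 mm, origin at the centre of its underside
Mind the look-alikes: they are no part of the job. What is shaped like the amber_cell but green or pink is not meant.

How it is judged:
On the way:
1. the amber cell has entered the well upright with its clear faces across the light path, foot at least 10 mm below the deck (z of amber_cell in the frame of tester below 0.054 m and horizontal distance between amber_cell and tester below 0.006 m and angle between the y axis of amber_cell and the y axis of tester, either way round below 0.1 rad and angle between amber_cell's own z axis and vertical below 0.15 rad), for 0.1 s.
At the end, for the whole second after the job is handed in: The amber cell is in the well, at rest and let go: clear faces within 0.08 rad of square to the light path, upright within 0.1 rad, within 4 mm of the well's axis, and down on the floor of the well (feeler pin pressed more than 2 of its 3 mm) (value of joint seat_pin above 0.002 m and z of amber_cell in the frame of tester below 0.032 m and horizontal distance between amber_cell and tester below 0.004 m and angle between the y axis of amber_cell and the y axis of tester, either way round below 0.08 rad and angle between amber_cell's own z axis and vertical below 0.1 rad and linear speed of amber_cell below 0.02 m/s); the robot touches nothing.
It fails at once if the amber cell is pressed, knocked or jammed against the tester with more than 26 N in all (the spring squeeze of about 10 N included) (contact force between amber_cell and tester above 26 N).
It fails at once if the amber cell is tipped over (more than 0.6 rad) (angle between amber_cell's own z axis and vertical above 0.6 rad).
It fails at once if the blue cell, mill or mug is moved more than 25 mm, or the blue cell or mill tipped (distance of any of blue_cell, mill, mug from where it was at the start of the episode above 0.025 m or angle between any of blue_cell, mill's own z axis and vertical above 0.4 rad).
It also fails if it takes over 48 s, if anything falls off the work surface, if the arm or the gripper's body presses on something with over 40 N, if the wrist force passes 120 N, or if a joint passes its speed limit or range.

## Working session

There is one attempt and no reset: what is moved stays moved. The work goes in short steps, each a Python script; the robot and the scene stay as the last script left them, time stands still between calls to the robot, and variables do not carry over. Pictures are saved under pics/ and viewed, and the job is handed in when it is done.

```bash
ls; mkdir -p pics
python3 - <<'E'
from rig import r
import cv2
for n in("scene","top","wrist"):
    cv2.imwrite(f"pics/{n}0.png",r.snapshot(n))
    c=r.get_calibration(n);print(n,c)
print(r.read_time(),r.tip_reach,r.read_width(),r.read_tool_rot())
E
```

```text
pics
scene {'fx': 503.9337587937206, 'fy': 503.9337587937206, 'cx': 316.994162165092, 'cy': 229.6193037775424, 'R': array([[ 0.66520544, -0.74630178,  0.02313828],
       [-0.3091879 , -0.30353283, -0.90126059],
       [ 0.67963561,  0.59236937, -0.43265918]]), 't': array([-0.33905577,  0.2206998 ,  0.82783924])}
top {'fx': 433.8602809837417, 'fy': 433.8602809837417, 'cx': 315.05595517787924, 'cy': 234.11530940407525, 'R': array([[ 0.01199345, -0.99982919, -0.01406207],
       [-0.9912607 , -0.0100407 , -0.13153483],
       [ 0.13137117,  0.01551673, -0.99121181]]), 't': array([-0.01544088,  0.46908142,  1.05531992])}
wrist {'fx': 399.4893539244379, 'fy': 399.4893539244379, 'cx': 324.40070209028187, 'cy': 248.74796973502217, 'R': array([[ 0.44704386, -0.89450942, -0.00216648],
       [-0.85857743, -0.4297634 ,  0.27955004],
       [-0.25099122, -0.12311104, -0.96012868]]), 't': array([-0.6229082 , -0.03596996,  0.37921713])}
0.15 0.025 0.08556488493400484 [-3.14138256e+00  1.91510936e-03 -1.10696217e+00]
```

View pics/scene0.png

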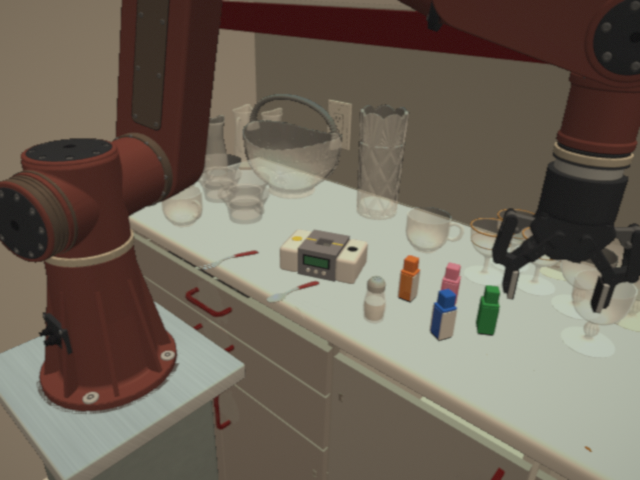

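View pics/top0.png

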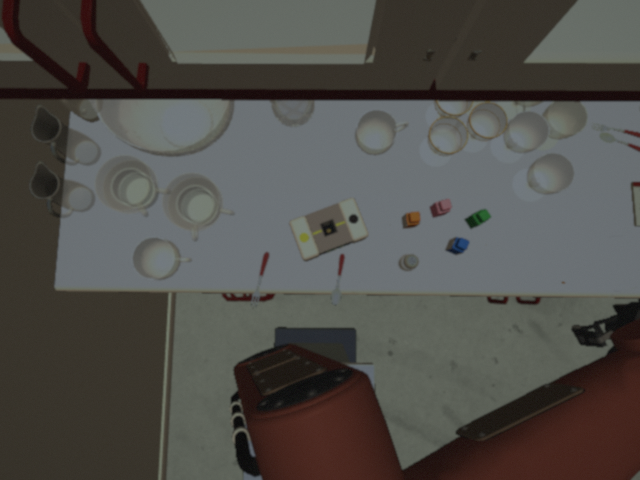

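The top view shows the amber cap at about (412,219), with pink at (442,207), blue at (459,245), the shaker at (409,262) and the tester well at about (329,229). Next I'll zoom in and compute rough positions.

```bash
cat > h.py <<'E'
import numpy as np,cv2
from rig import r
def ray(c,uv,z):
    d=np.array([(uv[0]-c['cx'])/c['fx'],(uv[1]-c['cy'])/c['fy'],1.0])
    R=np.array(c['R']);o=-R.T@np.array(c['t']);w=R.T@d
    return o+w*(z-o[2])/w[2]
def proj(c,X):
    p=np.array(c['R'])@np.array(X)+np.array(c['t']);return np.array([c['fx']*p[0]/p[2]+c['cx'],c['fy']*p[1]/p[2]+c['cy']])
E
python3 - <<'E'
from h import *
im=cv2.imread("pics/top0.png");c=r.get_calibration("top")
cv2.imwrite("pics/topz.png",cv2.resize(im[180:290,280:500],None,fx=3.6,fy=3.6,interpolation=cv2.INTER_CUBIC))
for n,uv,z in(("amber",(412,219),.09),("pink",(442,207),.09),("blue",(459,245),.09),("mill",(409,262),.09),("well",(329,229),.064),("lamp",(305,238),.064),("det",(353,219),.064)): print(n,ray(c,uv,z).round(3))
E
```

```text
amber [ 0.5  -0.24  0.09]
pink [ 0.529 -0.312  0.09 ]
blue [ 0.439 -0.349  0.09 ]
mill [ 0.398 -0.232  0.09 ]
well [ 0.478 -0.044  0.064]
lamp [0.455 0.013 0.064]
det [ 0.503 -0.103  0.064]
```

View pics/topz.png

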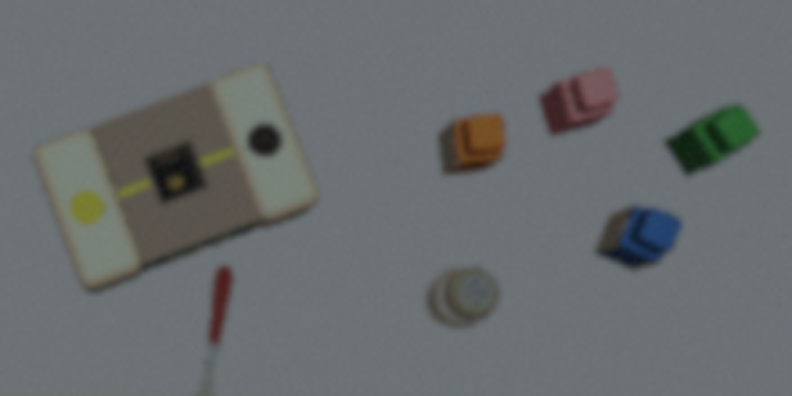

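View pics/wrist0.png

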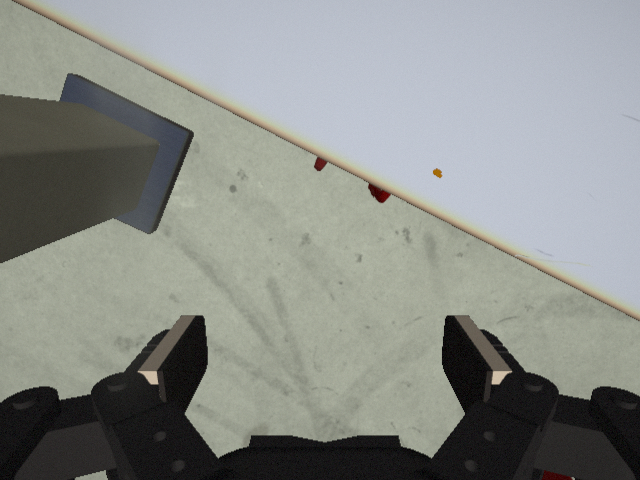

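Run:
```python
from h import *
from scipy.spatial.transform import Rotation as Ro
c=r.get_calibration("wrist");Rc=np.array(c['R']);o=-Rc.T@c['t']
T=Ro.from_euler('xyz',r.read_tool_rot()).as_matrix()
print("cam in tool",T.T@(o-r.read_tool_pos()), "\n",Rc@T)
off=T.T@(o-r.read_tool_pos()); ax=T.T@Rc[2]
# look at amber: yaw 0 -> camera ahead? choose yaw so that camera above
def look(P,yaw,z):
    R=Ro.from_euler('xyz',[np.pi,0,yaw]).as_matrix()
    rel=R@off; a=R@ax
    camz=z+rel[2]; s=(P[2]-camz)/a[2]
    xy=np.array(P[:2])-rel[:2]-a[:2]*s
    return [xy[0],xy[1],z]
for n,P in(("am",(.495,-.24,.05)),("te",(.478,-.044,.064))):
  for yaw in(-1.5,-.7,0):
    p=look(P,yaw,.26); q=r.solve_ik(p,[np.pi,0,yaw]); print(n,yaw,np.round(p,3),None if q is None else np.round(q,2))
```

```text
cam in tool [-0.00088662 -0.07119431 -0.14126371] 
 [[ 9.99999898e-01  3.75192952e-04  2.51291155e-04]
 [-2.89913276e-04  9.60072341e-01 -2.79751705e-01]
 [-3.46218556e-04  2.79751604e-01  9.60072352e-01]]
am -1.5 [ 0.526 -0.239  0.26 ] [-0.55  0.1   1.7  -0.    1.35  0.95]
am -0.7 [ 0.516 -0.217  0.26 ] [-0.52  0.06  1.74 -0.    1.34  0.18]
am 0 [ 0.496 -0.209  0.26 ] [-0.53  0.01  1.79 -0.    1.34 -0.53]
te -1.5 [ 0.505 -0.043  0.26 ] [-0.22 -0.06  1.86 -0.    1.34  1.28]
te -0.7 [ 0.496 -0.024  0.26 ] [-0.19 -0.08  1.88 -0.    1.35  0.51]
te 0 [ 0.479 -0.017  0.26 ] [-0.18 -0.12  1.92 -0.    1.35 -0.18]
```

Run:
```python
from h import *
im=cv2.imread("pics/scene0.png")
cv2.imwrite("pics/scz.png",cv2.resize(im[225:345,270:510],None,fx=3.3,fy=3.3,interpolation=cv2.INTER_CUBIC))
for n,p,y in(("am",[.526,-.239,.26],-1.5),("te",[.500,-.035,.26],-1.18)):
    r.goto(p,[np.pi,0,y]); r.pause(.2)
    c=r.get_calibration("wrist"); im=r.snapshot("wrist")
    cv2.imwrite(f"pics/w_{n}.png",im); np.savez(f"w_{n}.npz",**c)
print(r.read_time())
```

```text
2.9833
```

View pics/scz.png

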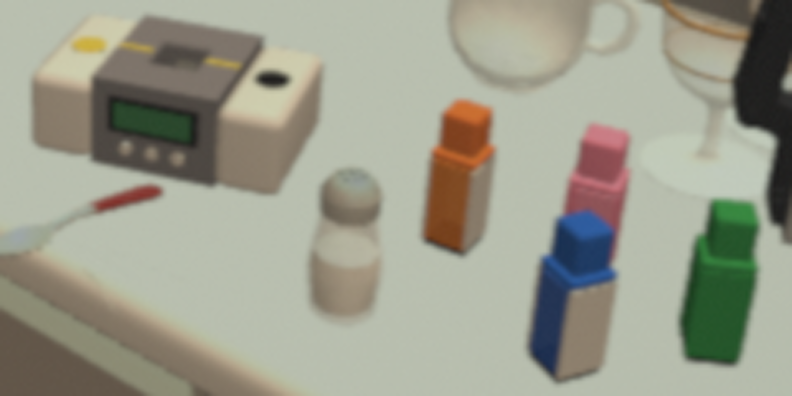

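View pics/w_am.png

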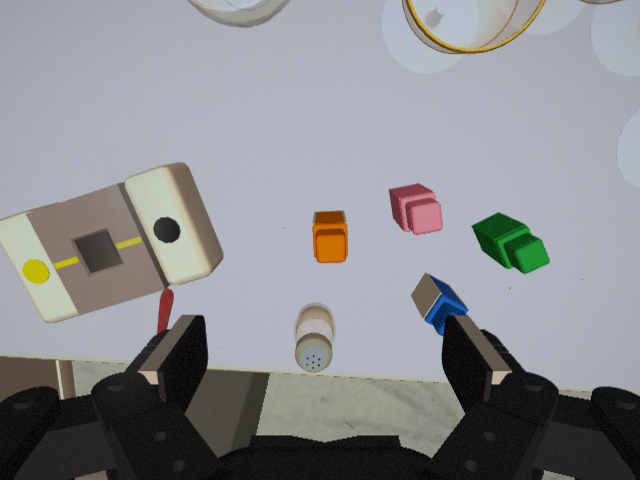

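View pics/w_te.png

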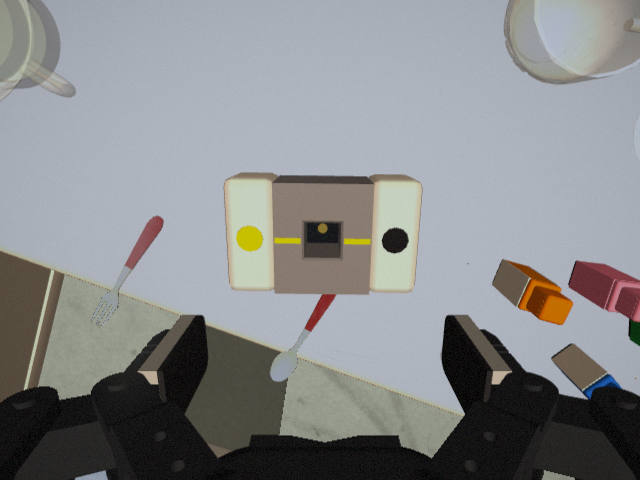

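The amber cell's clear faces point roughly along world ±x and its frosted faces along ±y: amber glass shows on the side towards the top of w_am and on the front-left in the scene view. The tester is square in w_te, with its well at about (323,239), lamp disc at (250,238) and detector disc at (395,240). To cancel the hand-eye bias I'll take a second view of each, turned half a turn.

```bash
cat >> h.py <<'E'
from scipy.spatial.transform import Rotation as Ro
OFF=np.array([-0.00089,-0.0712,-0.14126]); AX=np.array([-.00035,.27975,.96007])
def look(P,yaw,z):
    R=Ro.from_euler('xyz',[np.pi,0,yaw]).as_matrix()
    rel=R@OFF; a=R@AX; s=(P[2]-z-rel[2])/a[2]
    xy=np.array(P[:2])-rel[:2]-a[:2]*s
    return [xy[0],xy[1],z]
def shot(n,P,yaw,z):
    r.goto(look(P,yaw,z),[np.pi,0,yaw]); r.pause(.2)
    c=r.get_calibration("wrist"); im=r.snapshot("wrist")
    cv2.imwrite(f"pics/{n}.png",im); np.savez(f"{n}.npz",**c)
    return im,c
def load(n): return cv2.imread(f"pics/{n}.png"),dict(np.load(f"{n}.npz"))
E
python3 - <<'E'
from h import *
W=(.478,-.044,.064);A=(.495,-.24,.06)
for n,P,y,z in(("t1",W,-1.19,.2),("t2",W,-1.19+np.pi,.2),("a2",A,1.57,.22),("a1",A,-1.57,.22)):
    im,c=shot(n,P,y,z)
    cv2.imwrite(f"pics/{n}z.png",cv2.resize(im[150:330,200:440],None,fx=2,fy=2))
a=[cv2.imread(f"pics/{n}z.png") for n in("t1","t2","a1","a2")]
m=np.vstack([np.hstack(a[:2]),np.hstack(a[2:])]);cv2.imwrite("pics/m.png",cv2.resize(m,(800,600)))
print(r.read_time())
E
```

```text
10.475
```

View pics/m.png

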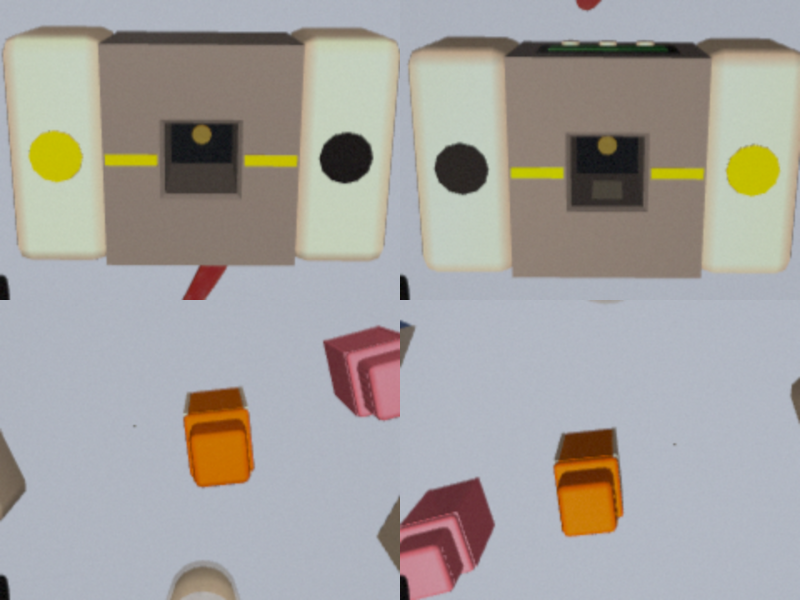

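```bash
cat > meas.py <<'E'
from h import *
def tester(n):
    im,c=load(n); h=cv2.cvtColor(im,cv2.COLOR_BGR2HSV)
    y=cv2.inRange(h,(22,150,100),(35,255,255))
    k,l,s,ce=cv2.connectedComponentsWithStats(y)
    out=[]
    for i in range(1,k):
        x0,y0,w,hh,a=s[i]
        if a>80: print(n,'yellow',s[i],ce[i].round(1),a)
        if w>2.5*hh and a>80: out.append((ce[i],s[i]))
    out.sort(key=lambda e:e[0][0]); (cl,sl),(cr,sr)=out[:2]
    m=(cl+cr)/2
    L=ray(c,cl,.064);Rr=ray(c,cr,.064)
    inner=((sl[0]+sl[2]+sr[0])/2-.5); outer=(sl[0]+sr[0]+sr[2])/2-.5
    P=ray(c,((inner+outer)/2,m[1]),.064)
    d=Rr-L; 
    # deck mask
    dk=im[int(m[1])-30,int(m[0])].astype(int)
    dm=(np.abs(im.astype(int)-dk).max(2)<22).astype(np.uint8)
    cs,_=cv2.findContours(dm,cv2.RETR_CCOMP,cv2.CHAIN_APPROX_NONE)
    big=max(cs,key=cv2.contourArea)
    hull=cv2.minAreaRect(big)
    print(n,'in/out',inner,outer,'P',P.round(4),'ang',np.arctan2(d[1],d[0]).round(4),'deckrect',[np.round(v,1) for v in hull],ray(c,hull[0],.064).round(4), 'size mm', (np.array(hull[1])*np.linalg.norm(d)/np.linalg.norm(cr-cl)).round(4))
    g=cv2.cvtColor(im,cv2.COLOR_BGR2GRAY); cx,cy=np.round(m).astype(int)
    print('col profile',g[cy-35:cy+36,cx-12]); print('row profile',g[cy-8,cx-35:cx+36])
if __name__=="__main__":
    for n in("t1","t2"): tester(n)
    for n in ("a1","a2"):
        im,c=load(n); print(n,proj(c,(.497,-.24,.092)))
        u,v=proj(c,(.497,-.24,.092)).astype(int)
        h=cv2.cvtColor(im,cv2.COLOR_BGR2HSV)
        print(h[v-30:v+36:2,u].tolist()); print(h[v,u-30:u+30:2].tolist())
E
python3 meas.py
```

```text
t1 yellow [316 226  11  10  85] [320.4 230.5] 85
t1 yellow [217 229  32  30 736] [232.9 243.4] 736
t1 yellow [263 243  32   6 187] [278.1 245.5] 187
t1 yellow [347 243  31   7 217] [362. 246.] 217
t1 in/out 320.5 320.0 P [ 0.4809 -0.0412  0.064 ] ang -1.197 deckrect [array([320.6, 237.7]), array([218. , 142.6]), np.float64(0.4)] [ 0.4867 -0.0392  0.064 ] size mm [0.1587 0.1038]
col profile [127 128 125 125 126 123 122 124 126 130 116  89  71  41  28  22  22  30
  26  28  26  22  25  27  27  19  23  28  27  24  18  27  23  20  23  26
  27  56  58  62  60  60  62  61  64  62  61  63  63  60  59  61  59  62
  64 102 115 115 121 126 122 124 124 125 126 125 127 124 126 123 122]
row profile [124 127 126 125 124 125 124 125 125 122 119 103 101  85  51  54  52  47
  22  27  24  19  22  28  26  28  28  26  26  27  32  19  25  23  26  29
  28  24  27  29  26  25  27  28  24  20  22  19  22  16  20  27  23  19
  32  44  46  63  94  96 112 125 129 125 126 122 126 124 123 127 128]
t2 yellow [319 232  11  10  83] [324.  236.9] 83
t2 yellow [396 237  32  31 736] [411.5 251.8] 736
t2 yellow [266 250
[... 2239 characters left out ...]
 235, 205], [19, 255, 201], [18, 255, 199], [18, 255, 201], [18, 245, 203], [18, 248, 204], [18, 249, 200], [18, 252, 202], [17, 240, 205], [173, 25, 184], [108, 22, 194], [111, 21, 194], [111, 19, 191], [110, 24, 195]]
[[109, 21, 195], [109, 22, 193], [107, 24, 194], [13, 234, 132], [15, 255, 185], [16, 255, 197], [16, 255, 197], [16, 255, 198], [16, 255, 201], [17, 255, 198], [17, 255, 199], [17, 254, 202], [17, 255, 201], [18, 241, 204], [18, 255, 201], [17, 249, 203], [17, 255, 204], [17, 240, 204], [16, 247, 202], [13, 255, 187], [14, 242, 114], [16, 240, 205], [11, 151, 132], [109, 21, 194], [109, 22, 193], [111, 22, 197], [111, 22, 195], [111, 21, 193], [111, 21, 196], [111, 22, 196]]
```

Run:
```python
from h import *
o=[]
for n in("a1","a2"):
    im,c=load(n); u,v=proj(c,(.497,-.24,.092)).astype(int)
    u0,v0=u-25,v-55; print(n,u0,v0)
    z=cv2.resize(im[v0:v0+75,u0:u0+50],None,fx=8,fy=8,interpolation=cv2.INTER_NEAREST)
    for k in range(0,75,10): cv2.putText(z,str(v0+k),(0,k*8+8),0,.4,(0,0,255)); cv2.line(z,(0,k*8),(8,k*8),(0,0,0))
    for k in range(0,50,10): cv2.putText(z,str(u0+k),(k*8,595),0,.4,(0,0,255)); cv2.line(z,(k*8,590),(k*8,600),(0,0,0))
    o.append(z)
cv2.imwrite("pics/az.png",np.hstack(o))
```

```text
a1 299 203
a2 293 209
```

View pics/az.png

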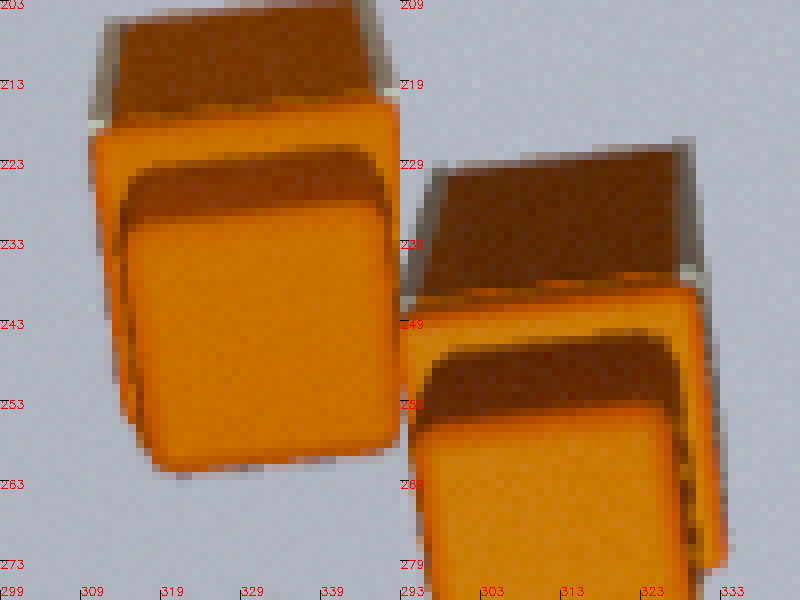

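Run:
```python
from h import *
D={"a1":[(310.2,219),(348.7,215.5)],"a2":[(293.3,247),(331,245)]}
C={"a1":[(315.2,231),(347,228),(348.8,258.5),(318.5,262)],}
a=[]
for n in D:
    im,c=load(n)
    p=[ray(c,x,.066)[:2] for x in D[n]]; print(n,np.round(p,4),np.linalg.norm(p[0]-p[1]).round(4), np.degrees(np.arctan2(*(p[1]-p[0])[::-1])).round(2)); a+=p
print(np.mean(a,0), 'opposite edge gap',np.linalg.norm((a[0]+a[1]-a[2]-a[3])/2))
im,c=load("a1");q=[ray(c,x,.0915)[:2] for x in C["a1"]];print(np.round(q,4),np.mean(q,0))
# cap top, bright mask in both
for n in("a1","a2"):
    im,c=load(n);h=cv2.cvtColor(im,cv2.COLOR_BGR2HSV);u,v=proj(c,(.497,-.24,.092)).astype(int)
    m=cv2.inRange(h,(14,200,191),(25,255,255))
    m=cv2.morphologyEx(m,cv2.MORPH_OPEN,np.ones((9,9)))
    k,l,s,ce=cv2.connectedComponentsWithStats(m); i=l[v-8,u] if n=="a1" else l[v,u]
    cs,_=cv2.findContours((l==i).astype(np.uint8),0,1); rr=cv2.minAreaRect(cs[0])
    bp=[ray(c,x,.092)[:2] for x in cv2.boxPoints(rr)]
    print(n,rr,s[i],ray(c,rr[0],.092).round(4),[np.linalg.norm(bp[k]-bp[k-1]).round(4) for k in range(2)],[np.degrees(np.arctan2(*(bp[k]-bp[k-1])[::-1])).round(2) for k in range(2)])
```

```text
a1 [[ 0.5196 -0.2293]
 [ 0.5223 -0.2583]] 0.0291 -84.67
a2 [[ 0.4916 -0.26  ]
 [ 0.49   -0.2311]] 0.029 93.22
[ 0.50589402 -0.24467522] opposite edge gap 0.030208914686979876
[[ 0.5166 -0.2337]
 [ 0.5187 -0.2557]
 [ 0.4965 -0.2573]
 [ 0.4939 -0.2359]] [ 0.50642394 -0.24563861]
a1 ((331.5, 244.5), (29.0, 31.0), 90.0) [316 230  32  30 883] [ 0.507 -0.245  0.092] [np.float64(0.0211), np.float64(0.0215)] [np.float64(-0.31), np.float64(-89.96)]
a2 ((311.7574462890625, 275.5742492675781), (28.35856056213379, 30.647146224975586), 84.2894058227539) [297 261  31  30 842] [ 0.5054 -0.2452  0.092 ] [np.float64(0.0216), np.float64(0.0217)] [np.float64(-175.66), np.float64(96.05)]
```

The amber cell is at (0.506, −0.245), with its clear normal at about +0.085 rad. The measured edge gap is 30.2 mm against the true 30 mm. The well is at (0.4809, −0.0412) and its y axis at 1.9445 rad; the two half-turned views agree to 0.1 mm. Next I'll grasp with the jaws along the cell's y.

Run:
```python
from h import *
y=.085;o=[np.pi,0,y]
r.move_gripper(.042,40)
r.goto([.506,-.245,.15],o)
print(r.tip_reach,r.read_width())
print(r.move_straight([.506,-.245,.096],o,rate=.06,f_stop=4),r.read_tool_pos(),r.read_force())
f0=r.read_force()
r.move_gripper(.0,40); print(r.read_width(),r.tip_reach,r.read_tool_pos(),r.read_force()-f0)
r.move_straight([.506,-.245,.20],o,rate=.1)
print(r.read_width(),r.read_force()-f0,r.read_time())
c=r.get_calibration("wrist");cv2.imwrite("pics/g1.png",r.snapshot("wrist"))
```

```text
0.025 0.04188328843740295
False [ 0.50642814 -0.24528302  0.09650947] [-0.43847603  0.2920695  -0.25023986]
-5.873301542373991e-05 0.025 [ 0.50604903 -0.24501318  0.09611864] [ 0.14902587 -0.480103   -0.27676661]
-0.00020178050646538125 [-0.14838119  0.08780983  0.65864862] 15.1667
```

View pics/g1.png

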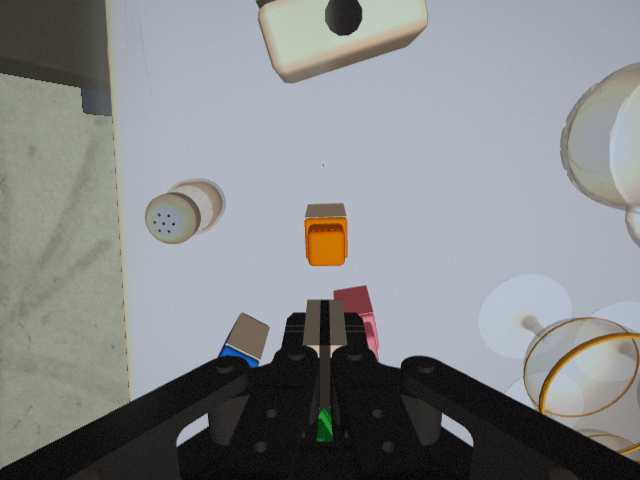

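Run:
```python
from h import *
c=r.get_calibration("wrist");print(ray(c,(327,249),.092),r.read_tool_pos(),r.read_tool_rot())
for n in("top","scene"):
    im=r.snapshot(n);cv2.imwrite(f"pics/{n}1.png",im)
    print(n,proj(r.get_calibration(n),(.506,-.245,.092)))
c=r.get_calibration("scene")
p=r.read_tool_pos(); print(proj(c,p),proj(c,np.array(p)-[0,0,.025]),proj(r.get_calibration("wrist"),np.array(p)-[0,0,.025]))
im=cv2.imread("pics/scene1.png");cv2.imwrite("pics/sz1.png",cv2.resize(im[100:350,300:560],None,fx=2.4,fy=2.4))
```

```text
[ 0.50660172 -0.24479045  0.092     ] [ 0.50536776 -0.24461403  0.19885789] [-3.14031030e+00  1.66280394e-03  8.49948369e-02]
top [414.05287269 216.3106017 ]
scene [410.19785058 258.06403763]
[415.81189216 207.84447374] [414.38168489 220.0294374 ] [325.1818694  299.15095773]
```

View pics/sz1.png

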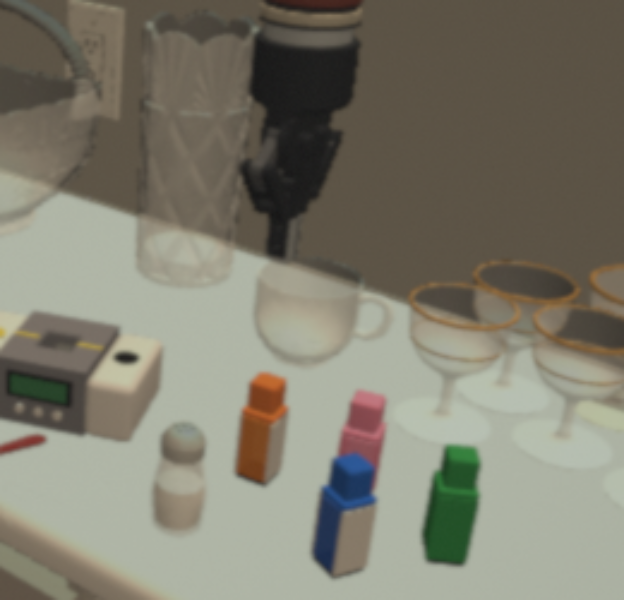

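The jaws shut without touching the cell. In the scene picture the fingertips are at about (419,206), where the stated tip_reach predicts (414,220), so the tips look about 29 mm higher than stated. I'll triangulate the tips from the wrist and scene views before going down again.

Run:
```python
from h import *
a=cv2.imread("pics/scene1.png")[190:240,395:445]
b=cv2.imread("pics/g1.png")[285:345,295:355]
cv2.imwrite("pics/z2.png",np.hstack([cv2.resize(a,(400,400),interpolation=0),cv2.resize(b,(400,400),interpolation=0)]))
```

```text
(no output)
```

View pics/z2.png

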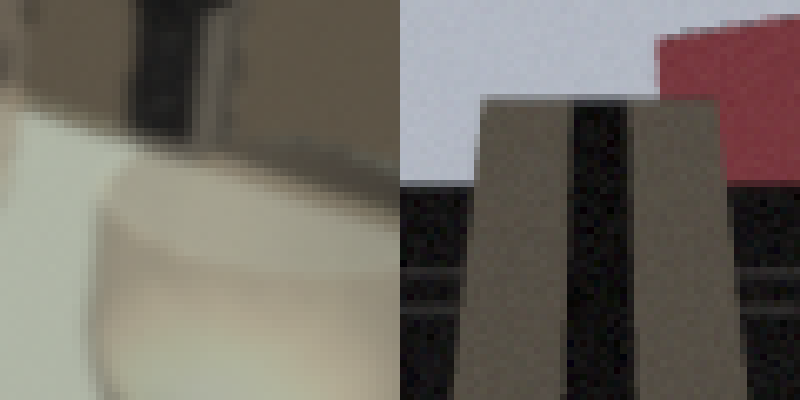

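Both views put the tips 0–4 mm *behind* the reported TCP, not 25 mm ahead of it. That also explains why the shut jaws met nothing at TCP z 0.096: the tips were above the 92 mm cap. I'll go about 29 mm lower, with a force stop, and use the width as the check (24 mm means cap, 30 mm means glass).

Run:
```python
from h import *
y=.085;o=[np.pi,0,y]
r.move_gripper(.044,40)
r.move_straight([.506,-.245,.12],o,rate=.15)
f0=r.read_force()
print(r.move_straight([.506,-.245,.068],o,rate=.05,f_stop=3),r.read_tool_pos(),r.read_force()-f0)
cv2.imwrite("pics/g2.png",r.snapshot("scene")[180:330,340:520].repeat(3,0).repeat(3,1))
cv2.imwrite("pics/g2w.png",r.snapshot("wrist"))
print(r.read_time())
```

```text
False [ 0.50636388 -0.24526898  0.06845467] [ 0.57650114 -0.74289755 -1.2579722 ]
17.7833
```

View pics/g2.png

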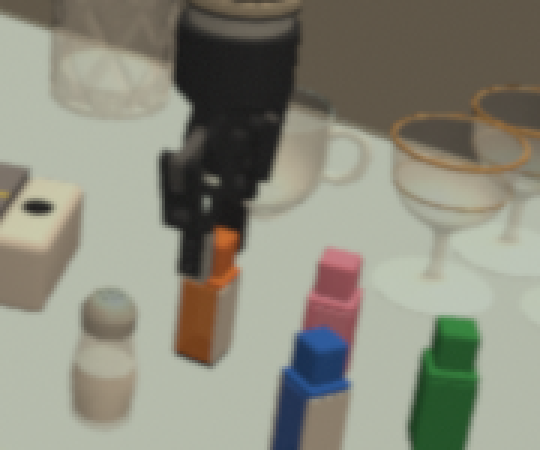

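View pics/g2w.png

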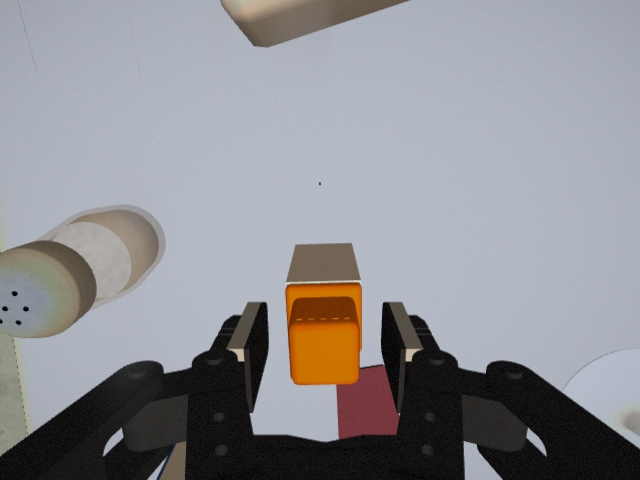

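The open pads straddle the cap evenly: the jaws are at columns 268 and 382 and the cap is centred at 324. The tips are near shoulder level. Closing now.

Run:
```python
from h import *
o=[np.pi,0,.085]
f0=r.read_force()
r.move_gripper(.015,40); print(r.read_width(),r.read_tool_pos(),r.read_force()-f0)
r.move_straight([.506,-.245,.088],o,rate=.08)
print(r.read_width(),r.read_force()-f0,r.read_time())
cv2.imwrite("pics/g3.png",np.hstack([cv2.resize(r.snapshot("scene")[180:330,340:520],None,fx=2.2,fy=2.2),cv2.resize(r.snapshot("wrist"),(400,330))]))
```

```text
0.02337820466378556 [ 0.50644033 -0.24526496  0.06852959] [0.22586121 1.67920391 3.38851736]
0.023455758254040955 [-1.00144717  0.58230168  0.6519092 ] 18.4917
```

View pics/g3.png

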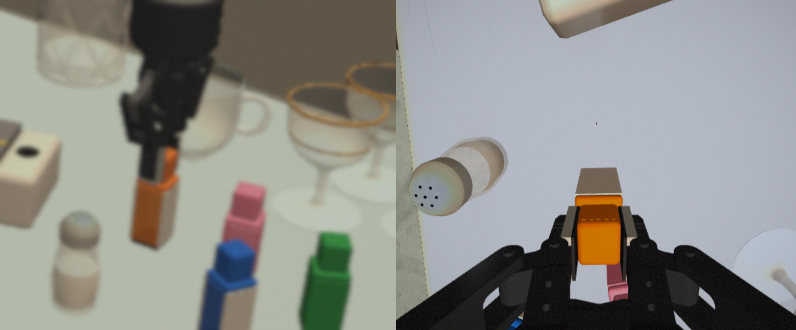

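The cap is held (width 23.4 mm) and the cell hangs upright. I'll carry it over the well and measure it in the hand.

Run:
```python
from h import *
Y=1.9445-np.pi
r.move_straight([.506,-.245,.19],[np.pi,0,.085],rate=.2)
r.goto([.4809,-.0412,.19],[np.pi,0,Y])
r.move_straight([.4809,-.0412,.155],[np.pi,0,Y],rate=.1); r.pause(.3)
p=r.read_tool_pos();print(p,r.read_tool_rot(),r.read_width(),r.read_force(),r.read_time())
c=r.get_calibration("wrist");im=r.snapshot("wrist");s=r.snapshot("scene")
cv2.imwrite("pics/h.png",im);np.savez("h.npz",**c);cv2.imwrite("pics/hs.png",s)
z=p[2]-.0685+.066
print(proj(c,[p[0],p[1],z]))
cv2.imwrite("pics/hz.png",np.hstack([cv2.resize(im[200:400,250:400],(450,600),interpolation=0),cv2.resize(s[180:300,275:345],(350,600))]))
```

```text
[ 0.48145797 -0.04130446  0.15575193] [-3.14039045e+00 -8.23517763e-04 -1.19701502e+00] 0.02326313836449683 [ 0.42597033  0.0546417  -1.48671345] 21.4917
[326.75974612 319.72753243]
```

View pics/hz.png

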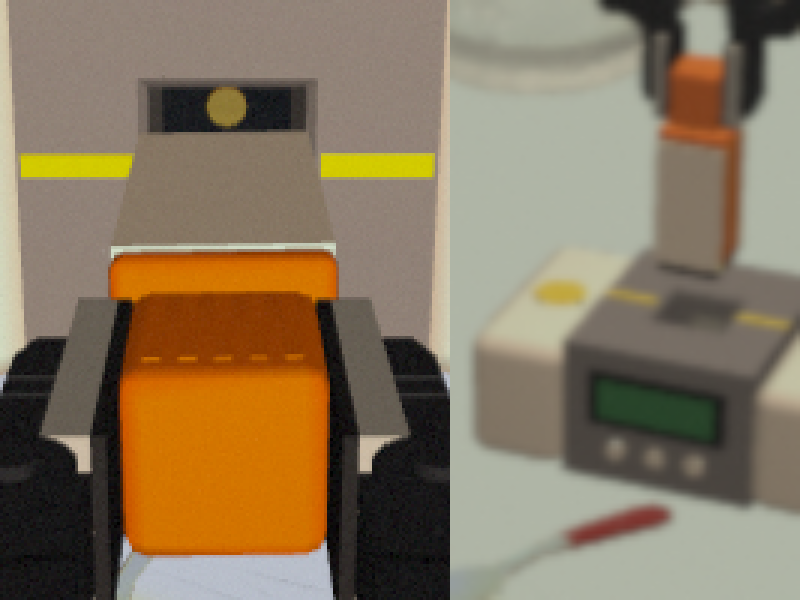

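View pics/h.png

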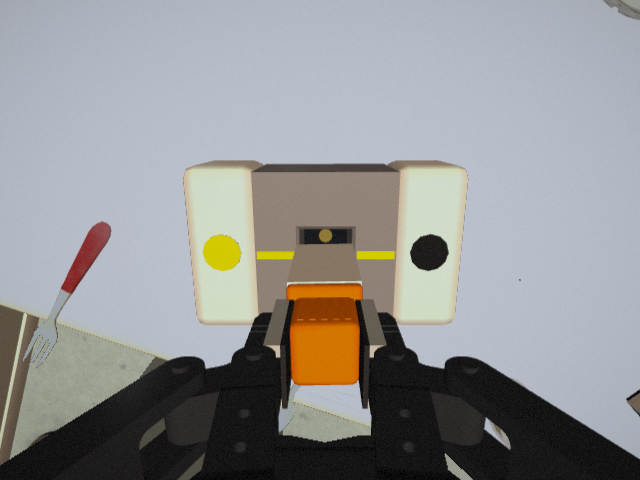

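Run:
```python
from h import *
im,c=load("h"); p=np.array([.48146,-.0413,.15575]);zc=p[2]-.0685
ty=.3739;ex=np.array([np.cos(ty),np.sin(ty)]);ey=np.array([-ex[1],ex[0]]);W=np.array([.4809,-.0412])
def t(uv,z): q=ray(c,uv,z)[:2]-W; return (np.array([q@ex,q@ey])*1e3).round(2)
print("TCP",((p[:2]-W)@ex*1e3).round(2),((p[:2]-W)@ey*1e3).round(2))
print("glass top +x edge L,R",t((287.2,283),zc+.066),t((361.7,283),zc+.066))
print("foot +x edge L,R",t((295,244.3),zc),t((353.7,244.3),zc))
print("well +x chamfer L,R",t((296.3,226.3),.064),t((355.5,226.3),.064))
print("yellow L,R",t((275,255.3),.064),t((376,255.3),.064))
g=cv2.cvtColor(im,cv2.COLOR_BGR2GRAY)
h=cv2.cvtColor(im,cv2.COLOR_BGR2HSV);m=cv2.inRange(h,(22,150,100),(35,255,255));k,l,s,ce=cv2.connectedComponentsWithStats(m)
for i in range(1,k):
  if s[i][4]>60:print(s[i],t(ce[i],.064))
```

```text
TCP 0.48 -0.3
glass top +x edge L,R [15.99 14.92] [ 15.97 -13.72]
foot +x edge L,R [13.08 16.62] [ 13.06 -15.38]
well +x chamfer L,R [17.78 17.38] [ 17.76 -18.01]
yellow L,R [-0.34 30.74] [ -0.38 -30.91]
[319 230  13  12 121] [12.21  0.17]
[ 203  235   38   36 1037] [ 1.54 63.26]
[257 251  37   8 293] [ 0.18 30.83]
[357 251  38   8 303] [  0.13 -30.55]
```

Run:
```python
from h import *
im,c=load("h"); 
g=im.mean(2)[:, 312:340].mean(1)
print("bottom",dict(zip(range(238,252),g[238:252].round())))
print("top",dict(zip(range(276,292),g[276:292].round())))
for v in (246,250,260,275,281,285,292):
    print(v,im[v,284:302].mean(1).round().astype(int).tolist(),im[v,346:366].mean(1).round().astype(int).tolist())
W=np.array([.4809,-.0412,0]);ex=np.array([np.cos(.3739),np.sin(.3739),0])
for tx,bx in((0,0),(1,-1)):
  print(proj(c,W+ex*(.015+tx*1e-3)+[0,0,.0872+.066]),proj(c,W+ex*(.015+bx*1e-3)+[0,0,.0872+.004]),proj(c,W+ex*(.0135+bx*1e-3)+[0,0,.0872]))
```

```text
bottom {238: np.float64(62.0), 239: np.float64(59.0), 240: np.float64(52.0), 241: np.float64(44.0), 242: np.float64(32.0), 243: np.float64(38.0), 244: np.float64(105.0), 245: np.float64(117.0), 246: np.float64(117.0), 247: np.float64(117.0), 248: np.float64(117.0), 249: np.float64(117.0), 250: np.float64(117.0), 251: np.float64(117.0)}
top {276: np.float64(117.0), 277: np.float64(117.0), 278: np.float64(117.0), 279: np.float64(117.0), 280: np.float64(117.0), 281: np.float64(163.0), 282: np.float64(202.0), 283: np.float64(134.0), 284: np.float64(74.0), 285: np.float64(81.0), 286: np.float64(94.0), 287: np.float64(103.0), 288: np.float64(107.0), 289: np.float64(108.0), 290: np.float64(109.0), 291: np.float64(110.0)}
246 [132, 128, 131, 131, 130, 130, 133, 130, 131, 131, 132, 129, 119, 117, 113, 114, 116, 119] [118, 117, 114, 118, 117, 118, 116, 106, 99, 119, 133, 129, 132, 134, 131, 133, 132, 135, 132, 133]
250 [129, 130, 132, 131, 130, 131, 134, 132, 132, 130, 128, 116, 117, 116, 115, 115, 115, 119] [115, 118, 119, 115, 118, 115, 118, 117, 109, 116, 136, 132, 131, 129, 133, 132, 130, 
[... 432 characters left out ...]
114, 117, 115, 115, 115, 119, 135, 136, 136, 133, 134, 137, 134, 135] [194, 191, 192, 190, 192, 190, 190, 191, 192, 194, 193, 194, 195, 196, 195, 189, 133, 129, 129, 128]
285 [131, 131, 142, 204, 102, 83, 67, 84, 79, 80, 80, 79, 79, 79, 80, 78, 79, 84] [81, 81, 85, 81, 86, 82, 82, 85, 81, 83, 85, 83, 80, 76, 88, 140, 129, 128, 132, 128]
292 [128, 128, 84, 100, 102, 106, 110, 111, 110, 110, 113, 111, 110, 110, 110, 111, 110, 108] [109, 110, 111, 110, 109, 109, 110, 110, 112, 110, 110, 108, 109, 107, 104, 100, 95, 129, 131, 131]
[326.02055972 285.33980526] [325.51100351 242.80130307] [325.48701748 243.51603472]
[326.0221886  282.90877774] [325.51049694 244.60416715] [325.48655148 245.28275715]
```

The cell's axis is about 0.6 mm towards +y of the well's axis, within 0.5 mm in x, and the yaw looks square. I'll correct the y offset and lower it into the mouth with a force stop.

Run:
```python
from h import *
o=[np.pi,0,1.9445-np.pi];P=[.4811,-.0417]
f0=r.read_force();print(f0)
for z,fs,v in((.137,4,.06),(.126,5,.02),(.118,7,.02)):
    s=r.move_straight([*P,z],o,rate=v,f_stop=fs); print(z,s,r.read_tool_pos(),(r.read_force()-f0).round(2),r.read_width(),r.read_time())
    if s: break
im=r.snapshot("wrist");cv2.imwrite("pics/i1.png",np.hstack([cv2.resize(im[200:400,250:400],(450,600),interpolation=0),cv2.resize(r.snapshot("scene")[180:300,275:345],(350,600))]))
```

```text
[ 0.56034416  0.01761341 -1.53757796]
0.137 False [ 0.4804005  -0.04155297  0.13606345] [-0.68 -0.3   0.03] 0.02316585688364186 22.0417
0.126 False [ 0.48117888 -0.04167427  0.12600967] [-0.45  0.    0.27] 0.023379854907794387 22.7417
0.118 False [ 0.48108816 -0.04161169  0.11785101] [ 0.06  0.17 -0.61] 0.02324967592763538 23.2917
```

View pics/i1.png

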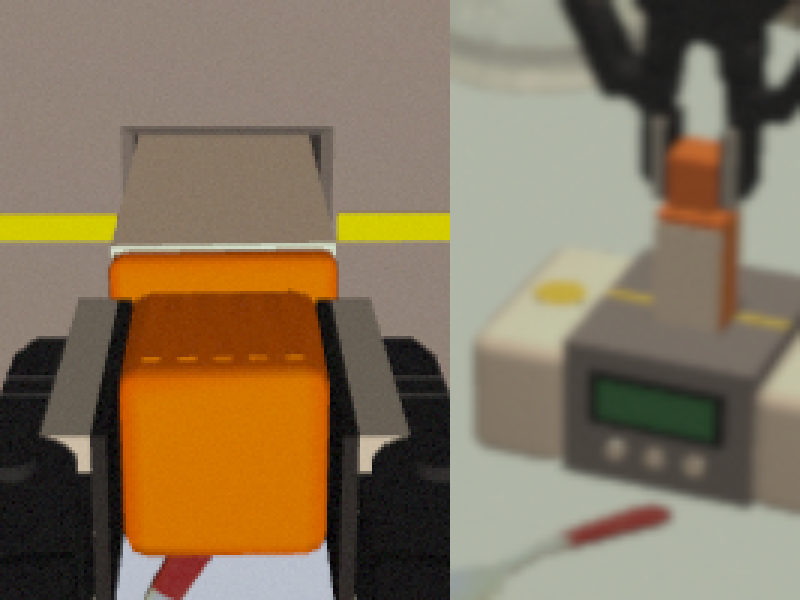

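The foot has entered the mouth freely, with the chamfer visible round the cell and no contact force. Next I'll slide it down slowly in steps and feel for the floor.

Run:
```python
from h import *
o=[np.pi,0,1.9445-np.pi];P=[.4811,-.0417]
f0=r.read_force();base=-1.54; z=.118
while z>.0735:
    z-=.004
    s=r.move_straight([*P,z],o,rate=.018,f_stop=8)
    f=r.read_force();print(round(z,4),s,round(r.read_tool_pos()[2],4),f.round(2),round(r.read_time(),2))
    if s or f[2]-base>9: break
```

```text
0.114 False 0.1138 [ 0.92 -0.28 -0.22] 23.77
0.11 False 0.1098 [ 0.52  0.07 -0.88] 24.14
0.106 False 0.106 [ 0.85 -0.46  0.34] 24.52
0.102 False 0.1022 [ 1.38 -0.15  3.56] 24.89
0.098 False 0.0978 [ 0.18 -1.67  1.99] 25.27
0.094 False 0.0937 [ 1.18 -0.41  1.3 ] 25.64
0.09 False 0.0898 [2.33 0.22 1.74] 26.02
0.086 False 0.0858 [ 1.48 -0.03  1.06] 26.39
0.082 True 0.0822 [-0.36 -0.84  2.37] 26.69
```

Run:
```python
from h import *
o=[np.pi,0,1.9445-np.pi];P=[.4811,-.0417]
for k in range(3):
    r.pause(.2);f0=r.read_force();z0=r.read_tool_pos()[2];j=r.read_width()
    s=r.move_straight([*P,z0-.003],o,rate=.01,f_stop=7)
    f=r.read_force();print(f0.round(2),round(z0,5),s,round(r.read_tool_pos()[2],5),f.round(2),j,round(r.read_time(),2))
```

```text
[-0.57 -0.04  1.57] 0.08219 True 0.08221 [-1.11 -0.17  3.7 ] 0.023316077616677686 27.12
[-0.1   0.15  3.74] 0.08222 True 0.0822 [ 0.16 -0.68  5.12] 0.02343042843032018 27.53
[-0.06  0.8   3.84] 0.08218 True 0.08221 [-1.   -0.37  4.21] 0.023791651173819366 27.94
```

It stopped firm at TCP z 0.0822 in three repeated pushes of at least 7 N, with no further travel. That puts the foot about 50 mm below the deck, inside the 36–58 mm range. Releasing and checking.

Run:
```python
from h import *
Y=1.9445-np.pi;o=[np.pi,0,Y]
r.move_gripper(.05); print(r.read_width(),r.read_force())
p=r.read_tool_pos()
r.move_straight([p[0],p[1],.15],o,rate=.12)
im,c=shot("e",(.4809,-.0412,.08),Y,.2)
cv2.imwrite("pics/ez.png",np.hstack([cv2.resize(im[170:330,240:400],(450,450),interpolation=0),cv2.resize(r.snapshot("scene")[200:300,275:353],(350,450))]))
print(r.read_time())
```

```text
0.04989463911860797 [-0.14679233  0.14589312  0.33744268]
29.65
```

View pics/ez.png

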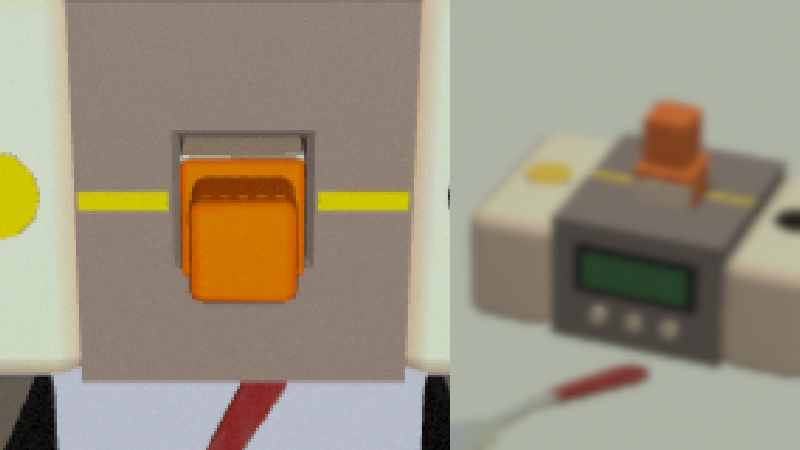

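The cell stands upright and square in the well, with frosted faces up and down in the view and clear faces along the yellow line. As an independent check I'll give the cap a gentle push from above with shut fingers.

Run:
```python
from h import *
Y=1.9445-np.pi;o=[np.pi,0,Y]
r.move_gripper(0,20)
r.move_straight([.4811,-.0417,.125],o,rate=.15);r.pause(.2)
s=r.move_straight([.4811,-.0417,.112],o,rate=.05,f_stop=5);print(s)
if not s:
    s=r.move_straight([.4811,-.0417,.092],o,rate=.01,f_stop=3);print(s,r.read_tool_pos(),r.read_force())
    z0=r.read_tool_pos()[2]
    if s:
        for k in range(2):
            s=r.move_straight([.4811,-.0417,z0-.003],o,rate=.008,f_stop=6);print(s,r.read_tool_pos(),r.read_force())
r.move_straight([.4811,-.0417,.18],o,rate=.15)
im,c=shot("e2",(.4809,-.0412,.08),Y,.2)
for n in("top","scene"): cv2.imwrite(f"pics/{n}9.png",r.snapshot(n))
a=cv2.resize(im[170:330,240:400],(400,400),interpolation=0);b=cv2.imread("pics/top9.png")[180:290,290:500]
cv2.imwrite("pics/e2z.png",np.hstack([a,cv2.resize(b,(400,210)) if 0 else cv2.resize(cv2.copyMakeBorder(b,50,50,0,0,0),(400,400))]))
print(r.read_time())
```

```text
False
True [ 0.48123719 -0.04177756  0.10709323] [ 0.05384679 -0.73849424  3.9663171 ]
True [ 0.48135808 -0.04185884  0.10707731] [0.14400158 0.7136393  2.95807182]
True [ 0.48144771 -0.04186279  0.10710952] [-1.78359536  0.45188848  3.21032723]
33.925
```

View pics/e2z.png

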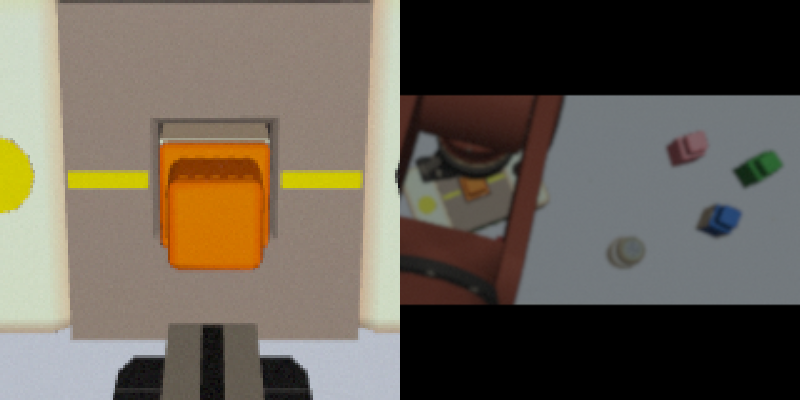

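View pics/scene9.png

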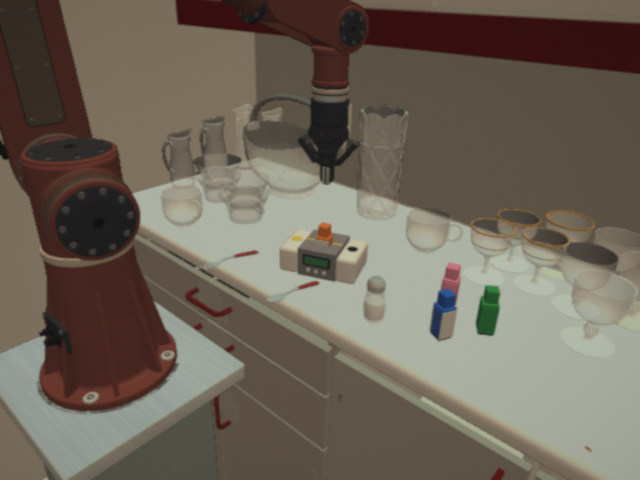

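```bash
python3 -c "
from rig import r
print(r.job_done(),r.read_time())"
```

```text
the job is handed in; nothing more can be done
the job is handed in; nothing more can be done
```

The amber cell is in the tester's well, turned so its clear faces lie across the light-path line, pressed down to a firm stop and released. I handed the job in at about 34 s; no verdict was reported.

- **Grasp:** The first attempt closed on nothing and did not move the cell. The fingertips turned out to sit roughly level with the reported TCP, not 25 mm ahead of it as `r.tip_reach` says. I worked this out from the scene and wrist pictures, went about 28 mm lower and gripped the cap (width 23.4 mm).
- **Floor:** The cell slid down with roughly 3–5 N of push. It then stopped firmly with its foot about 50 mm below the deck, inside the stated 36–58 mm. Three more gripped pushes of about 7 N and two of about 6 N on the cap after letting go moved it no further.
- **Last pictures:** The cell stands upright, square and free, with clear faces towards lamp and detector. The blue cell, shaker and cup look unmoved.
- **Open points:**
  - I could not read the feeler pin, so seating rests on the firm stop.
  - Before insertion the cell seemed to lean about 0.02 rad in the grip; no lean shows now.
  - The fingertip position differed by up to about 5 mm between the pictures and the final touch on the cap.

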